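# Stop-button check on the bench tube roller

### The arm

A 6-joint arm with a two-finger parallel gripper is mounted at the origin on a cart in front of the work surface, level with it; the furniture and walls round the work are solid. World frame = base frame: x ahead of the robot, y to its left, z up, the work surface at z = 0. Lengths are in m, angles in rad, forces in N, time in s.
With the tool pointing down it reaches from about 0.325 to 0.9 m from the base axis. Payload 6.1 kg.
Tool frame: the origin (TCP) lies at the very end of the fingers, on their centre line; the grasp point (between the pads) lies 19 mm behind it; z points along the fingers, y is the line along which they close (so a half turn about z gives the same grasp; the last joint's range is limited). The gripper opens to 85 mm and grips with 20 to 120 N. Pads are 22 mm wide; open, the fingers measure 114 mm over their backs; the gripper's body (76 mm by 85 mm) begins 54 mm behind the grasp point. The pads swing forward as they close: fully open they stand 13 mm farther back than shut.
Start: joints at [-1.401, 0.22, 1.526, -0, 1.395, -0.126], TCP at [0.182, -0.598, 0.231] pointing down, gripper open.
Joint ranges: [-2.98, 2.98], [-0.91, 2.08], [0.09, 2.57], [-1.24, 4.39], [0.2, 2.65], [-2.68, 2.68]. Speed limits (rad/s): [2.57, 2.57, 3.01, 3.14, 3.14, 3.14].

### API

Orientations are given as a rotation vector (axis times angle).
In Python, from station import manip gives the robot as it stands. Calls block until the motion is done:
- manip.movep(position, orientation): joint-space move of the TCP to a pose.
- manip.move_straight(position, speed=0.15, frame=None, f_stop=None): straight line of the TCP; frame=None keeps the orientation; speed is the mean speed in m/s. With f_stop (N) it stops when the force on the tool has changed by that much, and returns True; else False.
- manip.set_joints(angles): joint-space move.
- manip.gripper_to(opening, squeeze=None): finger opening in m; squeeze is the grip in N (None keeps the last); returns when the fingers have stopped.
- manip.dwell(seconds).
- manip.inverse_kinematics(position, orientation): joint angles nearest the present ones, or None.
- manip.state(): the state.
- manip.camera(name): name is "side" or "top"; returns a dict with "img" (400x640x3 uint8, blue, green, red), "K" (3x3 intrinsics, pixels), "D" ([k1, k2, p1, p2, k3] as OpenCV has them; the pictures are not rectified), "extrinsics" (4x4, takes a point from camera to world coordinates). Camera axes: x right, y up, looking along -z (the intrinsics and any distortion apply to the point x, -y, -z); pixel columns grow to the right and rows downward; lengths in m; the calibration is good to about 2 mm. A picture is of the moment at which its call begins. There is no depth.
A pose or a line that the arm cannot do raises manip.IKError and nothing moves.
- manip.close_job(): hands the job in; it is judged then, once.
Trained networks look in a picture, given as the dict that the camera call returned (one of the last four; its "shot" number tells which), for a name from the list of things; names that differ only in an ending like _2 or _b are one class to them, and where a whole thing is asked for, a point or a joint stands for the part that bears it (a point fixed in the world has none). Each returns a list of dicts, best first, with "confidence" (0 to 1); they miss things now and then, are a little off and sometimes report something else, mostly with a low value. They report only what shows in the picture. A call takes as long as a camera call.
- manip.look_for(picture, thing): "extent" ([left, top, right, bottom] in pixels, round what is visible of it).
- manip.regions_of(picture, thing): "mask" (400x640 bool, what is visible of it) and "extent" ([left, top, right, bottom] in pixels, round what is visible of it).
- manip.mark_of(picture, thing): "position" ([row, column] in pixels: a listed point, or the origin of a listed thing).
The state is a dict: "time": time; "q": joint angles; "qd": joint speeds; "tau": joint torques, N m; "eef_pos": TCP position; "tool_rot": TCP orientation; "contact_force": force on the tool from outside, world axes, zero at the start; "torque": the same for the moment, N m; "finger_gap": finger opening in m; "gripper_force": force on a finger pad.
Only numpy, scipy, OpenCV 4.12 (cv2) and the standard library are available. Lean on these libraries where they do the work, as an engineer would, in place of code of your own. Each camera call takes 0.05 s, during which the arm holds its last target. There are 200 camera calls.

### The job

Do the stop-button check on the tube roller: push its mushroom stop button straight in until it latches and stays down by itself, then twist the head clockwise (seen from above) until it springs all the way back out, and then press the round reset button behind it fully in and let it come back, so that the roller can run again. Push with the fingertips only, gently: grip nothing, lift nothing, and leave the speed knob, the tubes on the rollers and the other things on the bench as they are.

Things in the scene. Friction and masses are not known exactly. Their poses are not given: they have to be found in the camera images.
- tube_roller: White bench machine, fixed, 220 mm deep (x, to its back) by 390 mm long (y, to its left). Origin on the table under its middle. Its left 110 mm is the control block, top (panel) 78 mm above the table; on it, in a row 140 mm left of the middle, from the front: mushroom stop button, reset button, speed knob. Right of it: five black rollers, tops 77 mm up, and loose tubes, tops 93 mm up.
- stop_top (a point): Middle of the top of the grey mushroom stop button, on its axis; 120 mm above the table when out. Head: disc 56 mm across, 10 mm thick, its upper face 15.5 mm below this point, with a straight raised finger bar across it, 50 mm long, 11 mm wide. The point moves with the head; y runs along the bar, x across it, z up. How the bar lies at rest differs with each start.
- stop_push (a joint): How far the mushroom is pushed straight down, m: 0 = out, 0.0085 = bottomed. Its spring needs 3.4 N at first, 8 N at the bottom, and the catch inside a little more: about 10 N on the bar's top pushes it home. Pushed past 0.0075 untwisted it is caught and, let go, stays at 0.0066; only twisting frees it.
- stop_twist (a joint): Turn of the mushroom head, rad, clockwise from above: 0 = rest, 0.95 = end. A spring turns it back (0.04 Nm at 0, 0.11 Nm at 0.9): about 5 N on the side of the bar near its end turns it. Latched in, it is freed by a turn of 0.7 and springs up 7 mm once nothing holds it down; let go, it turns back to 0.
- reset_button_top (a point): Centre of the top of the reset button, a grey round push-button of 26 mm diameter in a dark collar (42 mm across, 12 mm high), 84 mm behind the mushroom's axis on the panel. Out, its top is 99 mm above the table and 9 mm above the collar's rim; the point moves with it.
- reset_button (a joint): How far the reset button is pressed, straight down, in m: 0 = out, 0.005 = fully in. It is sprung, 1.5 N at first and 5 N fully in, and comes back when let go.
- speed_mark (a point): Pointer end on top of the speed knob, a small black round knob of 25 mm diameter and 16 mm height at the back of the panel, 50 mm behind the reset button; 11 mm from the knob's axis. It turns easily and is to be left as it is.
- vial_03: Glass tube lying loose on the rollers, 25 mm diameter, 130 mm long, front-most of the three. Origin at the left end of its axis. Leave alone.
- vial_06: The same kind of tube, the middle one on the rollers. Leave alone.
- vial_11: The same kind of tube, the rear one on the rollers. Leave alone.
- jar_0: Screw jar with a white lid, 47 mm diameter, 56 mm high, standing on the bench in front of the machine to the left. Origin under its middle. Leave alone.
- marker: Felt marker, 126 mm long, 18 mm thick, lying on the bench in front of the machine to the right. Origin under its middle. Leave alone.
- eraser: Block eraser, 40 x 18 x 13 mm, lying on the bench to the left. Origin under its middle. Leave alone.

How it is judged:
By the outcome, as a careful person would: the job done as asked, in the order asked, and still so for the second after the job is handed in, with the robot touching nothing.
It also fails if it takes over 51 s, if anything falls off the work surface, if the arm or the gripper's body presses on something with over 40 N, if the wrist force passes 120 N, or if a joint passes its speed limit or range.

## Working session

There is one attempt and no reset: what is moved stays moved. The work goes in short steps, each a Python script; the robot and the scene stay as the last script left them, time stands still between calls to the robot, and variables do not carry over. Pictures are saved under pics/ and viewed, at most 10 in all, crops included, and the job is handed in when it is done.

```bash
mkdir -p pics
cat > h.py <<'E'
import numpy as np, cv2
from station import manip
def ray(c,rc):
    p=cv2.undistortPoints(np.array([[[rc[1],rc[0]]]],float),np.array(c["K"]),np.array(c["D"]))[0,0]
    T=np.array(c["extrinsics"]); return T[:3,3],T[:3,:3]@np.array([p[0],-p[1],-1])
def at_z(c,rc,z):
    o,d=ray(c,rc); return o+d*(z-o[2])/d[2]
def proj(c,P):
    T=np.array(c["extrinsics"]); q=T[:3,:3].T@(np.array(P)-T[:3,3])
    return cv2.projectPoints(np.array([[q[0],-q[1],-q[2]]]),np.zeros(3),np.zeros(3),np.array(c["K"]),np.array(c["D"]))[0][0,0]
E
python3 - <<'E'
from h import *
for n in("top","side"):
    c=manip.camera(n); cv2.imwrite(f"pics/{n}0.png",c["img"]); print(n,np.array(c["extrinsics"])[:3,3])
    for t,z in(("stop_top",.12),("reset_button_top",.099),("speed_mark",.094),("tube_roller",0)):
        for r in manip.mark_of(c,t)[:2]: print(t,r["confidence"],r["position"],at_z(c,r["position"],z))
print(manip.state())
E
```

```text
top [ 0.45743799 -0.01465956  1.06290677]
stop_top 0.78 [204.5, 327.4] [ 0.52762492 -0.02385565  0.12      ]
reset_button_top 0.64 [167.1, 330.1] [ 0.61743014 -0.02835655  0.099     ]
reset_button_top 0.6 [211.1, 207.9] [0.50693634 0.25493322 0.099     ]
speed_mark 0.64 [150.1, 339.8] [ 0.65950739 -0.05048708  0.094     ]
tube_roller 0.77 [190.8, 380.3] [ 0.57525894 -0.16053027  0.        ]
side [0.55558138 1.02910108 0.7552987 ]
stop_top 0.71 [189.2, 314.8] [ 0.52053346 -0.01692894  0.12      ]
reset_button_top 0.38 [195.1, 278.4] [ 0.61095425 -0.02264353  0.099     ]
speed_mark 0.45 [190.3, 256.3] [ 0.6685867  -0.05353606  0.094     ]
tube_roller 0.92 [196.0, 291.1] [ 0.58276713 -0.17658862  0.        ]
{'time': 0.5, 'q': array([-1.40111560e+00,  2.20401796e-01,  1.52654827e+00,  3.74371862e-05,
        1.39472893e+00, -1.26112275e-01]), 'qd': array([ 0.00056824, -0.00042751, -0.00040035,  0.00062009, -0.0002618 ,
        0.00074921]), 'tau': array([-6.37551948e-04, -4.96317637e+01, -3.89317882e+01, -2.08743604e-04,
        2.07372825e-03,  4.00671888e-05]), 'eef_pos': array([ 0.18218085, -0.5978184 ,  0.23127294]), 'tool_rot': array([-3.10721196e+00, -4.62915543e-01, -5.49270634e-05]), 'contact_force': array([-0.20847397,  0.29449024,  1.26944716]), 'torque': array([-0.01305341,  0.01728933, -0.02145034]), 'gripper_force': 0.0, 'finger_gap': 0.08564169956439927}
```

View pics/top0.png

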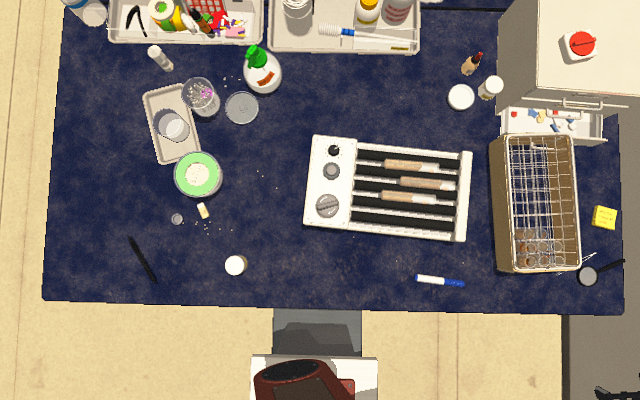

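View pics/side0.png

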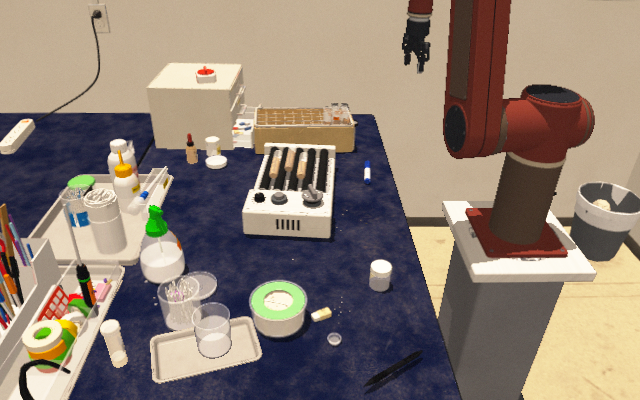

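The machine is at about (0.56, -0.16), with the mushroom at roughly top px (327,204), the reset button at (331,171) and the knob at (334,150). I'll zoom in to get the bar angle and exact centres.

Run:
```python
from h import *
ims=[]
for n,(x,y) in(("top",(290,130)),("side",(240,160))):
    c=manip.camera(n); 
    for t,z in(("stop_top",.107),("reset_button_top",.095),("speed_mark",.09),("tube_roller",.077)):
        for r in manip.regions_of(c,t)[:1]:
            m=r["mask"]; rr,cc=np.nonzero(m); e=r["extent"]
            print(n,t,r["confidence"],e,m.sum(),at_z(c,(rr.mean(),cc.mean()),z))
            if t=="tube_roller":
                print(cv2.minAreaRect(np.c_[cc,rr].astype(np.float32)))
    ims.append(cv2.resize(c["img"][y:y+110,x:x+80],None,fx=5,fy=5,interpolation=cv2.INTER_CUBIC))
cv2.imwrite("pics/z1.png",np.hstack(ims))
```

```text
top stop_top 0.97 [317.9, 194.2, 338.7, 219.7] 398 [ 0.52733218 -0.02247629  0.107     ]
top reset_button_top 0.58 [326.6, 164.1, 334.3, 173.7] 60 [ 0.61120917 -0.02951245  0.095     ]
top tube_roller 0.91 [303.1, 136.1, 472.9, 239.8] 12444 [ 0.56959331 -0.16275069  0.077     ]
((388.048828125, 188.45156860351562), (163.88336181640625, 93.10901641845703), 6.129080772399902)
side stop_top 0.61 [273.8, 194.9, 283.7, 201.0] 48 [ 0.61115468 -0.00834534  0.107     ]
side reset_button_top 0.53 [275.3, 194.0, 285.3, 199.7] 61 [ 0.61167399 -0.02789375  0.095     ]
side speed_mark 0.51 [254.0, 191.4, 261.4, 204.5] 101 [ 0.66116989 -0.02800857  0.09      ]
side tube_roller 0.57 [241.3, 143.4, 335.1, 235.7] 6292 [ 0.58031226 -0.05778215  0.077     ]
((287.9069519042969, 189.42291259765625), (89.62095642089844, 92.90742492675781), 2.7702157497406006)
```

View pics/z1.png

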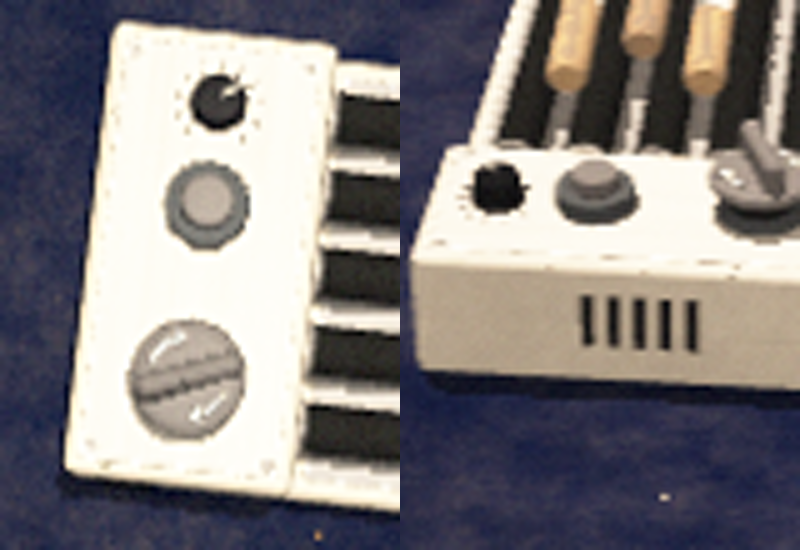

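The mushroom centre is at about (0.5275, -0.0225). The reset button is at (0.611, -0.029), 84 mm away as specified. In the zoom the bar runs from px (133,390) to (243,366), so its right end lies about 12° toward the back, and the arrows on the head confirm clockwise. I'll press it now.

```bash
cat >> h.py <<'E'
from scipy.spatial.transform import Rotation as Ro
C=np.array([0.5275,-0.0225]); RB=np.array([0.611,-0.029])
def ori(deg):
    a=np.radians(deg); c,s=np.cos(a),np.sin(a)
    return Ro.from_matrix(np.array([[-s,c,0],[c,s,0],[0,0,-1]]).T).as_rotvec()
def st(l=""):
    s=manip.state(); print(l,round(s["time"],2),"p",s["eef_pos"].round(4),"F",s["contact_force"].round(1),"T",s["torque"].round(2),"q6",s["q"][5].round(3),"gap",round(s["finger_gap"],4))
def zoom(name,f=5):
    ims=[]
    for n,(x,y) in(("top",(290,130)),("side",(240,150))):
        im=manip.camera(n)["img"]; ims.append(cv2.resize(im[y:y+110,x:x+(80 if n=="top" else 100)],None,fx=4.4,fy=4.4,interpolation=cv2.INTER_CUBIC))
    cv2.imwrite(f"pics/{name}.png",np.hstack(ims))
E
python3 - <<'E'
from h import *
for d in(-3,177,-80,100): print(d,[None if (q:=manip.inverse_kinematics([*C,.14],ori(d))) is None else q.round(2)])
manip.gripper_to(0.0)
manip.movep([*C,.16],ori(-3)); st("above")
manip.move_straight([*C,.125],.1)
print(manip.move_straight([*C,.109],.02,f_stop=14)); st("down")
manip.dwell(.2); st()
manip.move_straight([*C,.16],.1); st("up")
manip.movep([*(C+[-.06,-.12]),.24],ori(-3)); zoom("z2"); st()
E
```

```text
-3 [array([-0.19,  0.07,  1.87, -0.  ,  1.2 , -0.14])]
177 [None]
-80 [array([-0.19,  0.07,  1.87, -0.  ,  1.2 ,  1.2 ])]
100 [array([-0.19,  0.07,  1.87, -0.  ,  1.2 , -1.94])]
above 4.17 p [ 0.5277 -0.0233  0.1601] F [ 0.9 -0.7  0.4] T [ 0.06 -0.01  0.04] q6 -0.14 gap 0.0001
True
down 5.39 p [ 0.5283 -0.0226  0.1117] F [-2.4 -0.4  7.1] T [0.05 0.31 0.03] q6 -0.14 gap 0.0002
 5.59 p [ 0.5283 -0.0226  0.1117] F [-2.4  0.5  6.8] T [0.07 0.4  0.04] q6 -0.14 gap 0.0006
up 6.23 p [ 0.5272 -0.0224  0.1595] F [ 0.4 -0.6 -0.9] T [-0.03 -0.03 -0.02] q6 -0.14 gap -0.0001
 7.0 p [ 0.4673 -0.1411  0.2382] F [ 0.1 -0.6  0.3] T [0.03 0.   0.02] q6 -0.404 gap 0.0001
```

View pics/z2.png

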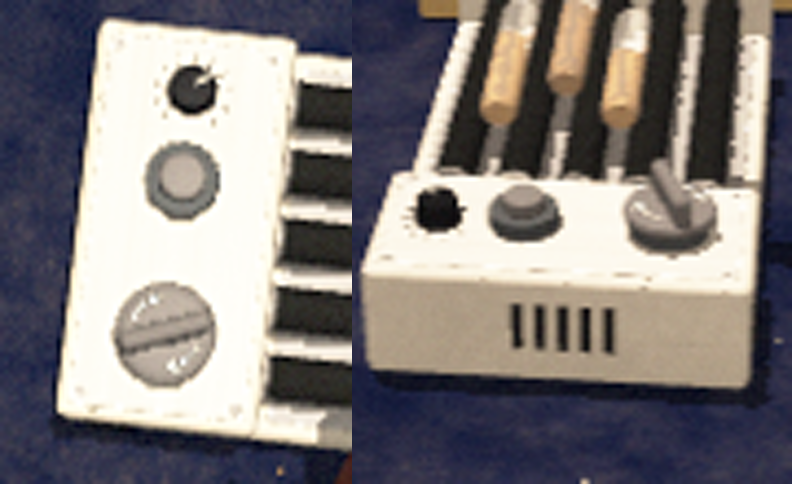

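The head now sits close on the panel (side px about (672,225)), so it's latched. Next is the twist, with the fingers open to a 30 mm gap around the bar and turning only joint 6.

Run:
```python
from h import *
manip.gripper_to(.030)
manip.movep([*C,.15],ori(-3))
print(manip.move_straight([*C,.105],.04,f_stop=6)); st("in")
q0=manip.state()["q"].copy()
for d in(15,25,35,45,55,62,69):
    q=q0.copy(); q[5]+=np.radians(d); manip.set_joints(q); st(d)
zoom("z3")
```

```text
False
in 9.37 p [ 0.5278 -0.0225  0.1053] F [-0.5  0.2 -0.5] T [ 0.03 -0.01 -0.02] q6 -0.14 gap 0.0299
15 9.72 p [ 0.528  -0.0225  0.1056] F [-0.5 -0.2 -0.3] T [-0.01  0.02  0.02] q6 0.118 gap 0.0301
25 10.02 p [ 0.528  -0.0225  0.1055] F [0.4 0.7 0.4] T [ 0.09 -0.05  0.03] q6 0.291 gap 0.0306
35 10.31 p [ 0.5281 -0.0225  0.1056] F [ 1.3 -0.2  0.7] T [ 0.03 -0.16  0.02] q6 0.464 gap 0.0301
45 10.6 p [ 0.5282 -0.0226  0.1058] F [1.7 0.2 2.7] T [ 0.08 -0.19  0.09] q6 0.638 gap 0.0297
55 10.89 p [ 0.5283 -0.0227  0.1058] F [ 2.6 -0.2  3.3] T [-0.08 -0.26  0.09] q6 0.813 gap 0.0298
62 11.14 p [ 0.5283 -0.0228  0.1058] F [ 2.  -0.8  2.7] T [-0.16 -0.44  0.12] q6 0.935 gap 0.0298
69 11.39 p [ 0.5283 -0.0228  0.1057] F [ 3.3 -1.8  3.6] T [-0.27 -0.55  0.15] q6 1.057 gap 0.0299
```

View pics/z3.png

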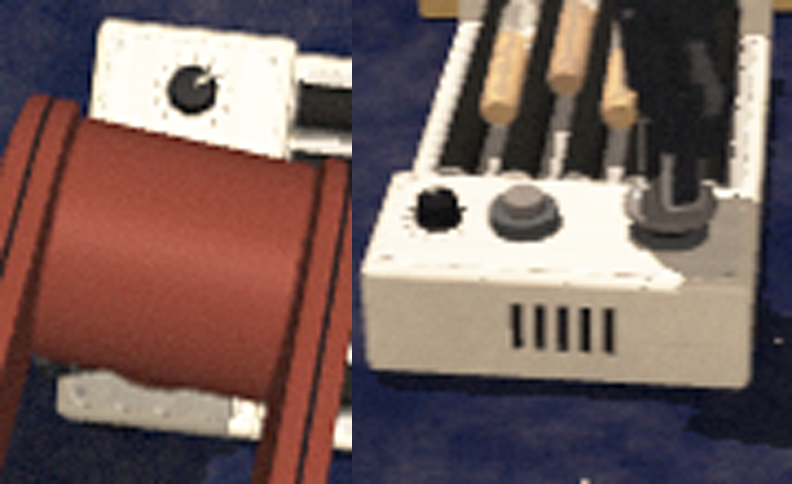

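In the side view the head has already lifted off the panel and the shadow gap is back. I'll ease off upwards, turn back, withdraw and check.

Run:
```python
from h import *
p=manip.state()["eef_pos"]
manip.move_straight([p[0],p[1],.110],.03); st("eased")
q0=manip.state()["q"].copy()
for d in(25,45,69):
    q=q0.copy(); q[5]-=np.radians(d); manip.set_joints(q); st(-d)
manip.move_straight([*C,.16],.1)
manip.gripper_to(0.0)
manip.movep([*(C+[-.06,-.12]),.24],ori(-3)); zoom("z4"); st()
```

```text
eased 11.8 p [ 0.5281 -0.0229  0.1097] F [ 3.4 -3.   1.4] T [-0.31 -0.67  0.12] q6 1.063 gap 0.0299
-25 12.3 p [ 0.5279 -0.0229  0.1096] F [ 3.  -1.6  1.3] T [-0.25 -0.49  0.06] q6 0.629 gap 0.0302
-45 12.72 p [ 0.5278 -0.0228  0.1096] F [ 2.6 -2.7 -0. ] T [-0.25 -0.41  0.03] q6 0.283 gap 0.03
-69 13.21 p [ 0.5271 -0.0225  0.109 ] F [0.6 0.3 0.1] T [ 0.05 -0.02  0.01] q6 -0.136 gap 0.0303
 15.03 p [ 0.4674 -0.1411  0.2385] F [ 0.7 -0.6  0.1] T [-0.03 -0.02 -0.02] q6 -0.404 gap 0.0004
```

View pics/z4.png

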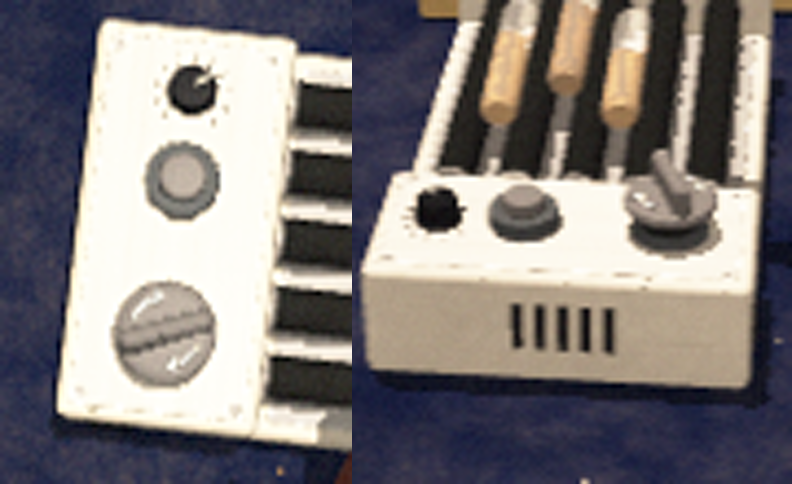

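The head is fully out again with the bar back at its rest angle, and the knob and tubes are unchanged. Reset button next.

Run:
```python
from h import *
manip.movep([*RB,.15],ori(-3))
manip.move_straight([*RB,.105],.1)
print(manip.move_straight([*RB,.0915],.02,f_stop=12)); st("down")
manip.dwell(.3); st()
manip.move_straight([*RB,.16],.1); st("up")
manip.movep([*(C+[-.06,-.12]),.24],ori(-3)); zoom("z5"); st()
```

```text
True
down 17.06 p [ 0.6116 -0.029   0.0941] F [-0.6  0.6  5.5] T [ 0.09  0.28 -0.02] q6 -0.124 gap -0.0002
 17.36 p [ 0.6116 -0.0291  0.0941] F [-1.4 -0.3  5.6] T [0.08 0.25 0.02] q6 -0.124 gap -0.0
up 18.18 p [ 0.6104 -0.0289  0.1592] F [ 0.2  0.9 -0.3] T [-0.    0.03 -0.03] q6 -0.124 gap 0.0003
 19.09 p [ 0.4679 -0.1417  0.239 ] F [0.  0.4 0. ] T [-0.02  0.04 -0.02] q6 -0.405 gap 0.0001
```

View pics/z5.png

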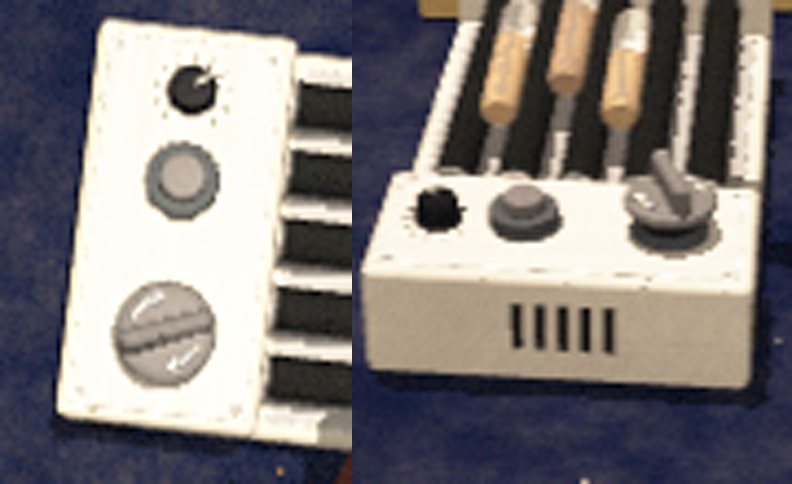

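The reset bottomed at z = 0.094 (5 mm of travel, with the 12 N stop triggered) and came back out. Everything else is undisturbed, so I'm handing in.

```bash
python3 -c "
from h import *
print(manip.close_job())"
```

```text
the job is handed in; nothing more can be done
None
```

The stop button was pushed in until it latched, then twisted clockwise until it sprang back out; the reset was then pressed fully and came back. The last pictures show both buttons out and the knob and tubes as they were, and I handed the job in at about 19 s.

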